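# Close the sample tub: seat the lid and snap its four clips cornerwise

### The job

Lift the white lid by its handle, with its clips left up, and set it squarely and gently on the clear sample tub until it sits fully home. Then snap its four orange clips down over the tub's rim until each is fully down, starting with two diagonally opposite corners and then the other two, so that the lid pulls down evenly. Press each clip on its black ridge by feel, never with more than 30 N or it cracks, and do not disturb the bottle, the cup and the can.

Things in the scene. Friction and masses are not known exactly. Their poses are not given: they have to be found in the camera images.
- tub_rim (a point): Open sample tub: clear walls, blue rolled rim, bottle caps inside, fixed to the bench; 100 x 150 x 80 mm outside, inside 94 x 144 mm. The rim stands 6.5 mm proud of the walls and is 5 mm thick. This point: middle of the mouth at the rim's top, 80 mm above the bench; x along the 100 mm side, y along the 150 mm side, z up.
- lid_seat (a point): White lid, plate 104 x 154 x 4 mm, 0.55 kg, black handle, four orange clips. Point: middle of the plate's underside, 10 mm above the lower edge of its locating lip (on which it lies on the bench); x along the 104 mm side, z up. The lip, 91.6 x 141.6 mm, rounded below, drops into the tub with 1.2 mm play a side; seated, this point meets tub_rim. Fits either way round.
- lid_handle (a point): Middle of the lid's black handle bar: 16 mm wide (along the lid's x), 80 mm long (along its y), 16 mm high, 32 mm above lid_seat; room for fingers on both sides of its middle between the clips.
- clip_a (a joint): Orange clip at the lid's +x +y corner (lid's own axes), diagonally opposite to clip_c; 30 mm wide, hinged across the lid's top 24 mm from its middle line. Radians: 0 fully down at a hard stop where force climbs steeply, raised 0.42 to 0.68 at the start, 1.0 at most; stays where left. Its sprung hook rides over the rim from about 0.3 rad down and is snapped home below 0.06.
- ridge_a (a point): Top middle of clip a's smooth black ridge when new (10 mm thick, 32 mm long), the place to press, right above the hook; swings outward with the clip. Each ridge is worn 0 to 3.5 mm lower than this point, unevenly: find it by feel. Clip fully down: the point is at (50, 50, 19) mm in lid_seat's frame. Lid seated, a push of 5 to 13 N drives the hook over the rim, then it springs in.
- clip_b (a joint): Orange clip at the lid's +x -y corner (lid's own axes), diagonally opposite to clip_d; 30 mm wide, hinged across the lid's top 24 mm from its middle line. Radians: 0 fully down at a hard stop where force climbs steeply, raised 0.42 to 0.68 at the start, 1.0 at most; stays where left. Its sprung hook rides over the rim from about 0.3 rad down and is snapped home below 0.06.
- ridge_b (a point): Top middle of clip b's smooth black ridge when new (10 mm thick, 32 mm long), the place to press, right above the hook; swings outward with the clip. Each ridge is worn 0 to 3.5 mm lower than this point, unevenly: find it by feel. Clip fully down: the point is at (50, -50, 19) mm in lid_seat's frame. Lid seated, a push of 5 to 13 N drives the hook over the rim, then it springs in.
- clip_c (a joint): Orange clip at the lid's -x -y corner (lid's own axes), diagonally opposite to clip_a; 30 mm wide, hinged across the lid's top 24 mm from its middle line. Radians: 0 fully down at a hard stop where force climbs steeply, raised 0.42 to 0.68 at the start, 1.0 at most; stays where left. Its sprung hook rides over the rim from about 0.3 rad down and is snapped home below 0.06.
- ridge_c (a point): Top middle of clip c's smooth black ridge when new (10 mm thick, 32 mm long), the place to press, right above the hook; swings outward with the clip. Each ridge is worn 0 to 3.5 mm lower than this point, unevenly: find it by feel. Clip fully down: the point is at (-50, -50, 19) mm in lid_seat's frame. Lid seated, a push of 5 to 13 N drives the hook over the rim, then it springs in.
- clip_d (a joint): Orange clip at the lid's -x +y corner (lid's own axes), diagonally opposite to clip_b; 30 mm wide, hinged across the lid's top 24 mm from its middle line. Radians: 0 fully down at a hard stop where force climbs steeply, raised 0.42 to 0.68 at the start, 1.0 at most; stays where left. Its sprung hook rides over the rim from about 0.3 rad down and is snapped home below 0.06.
- ridge_d (a point): Top middle of clip d's smooth black ridge when new (10 mm thick, 32 mm long), the place to press, right above the hook; swings outward with the clip. Each ridge is worn 0 to 3.5 mm lower than this point, unevenly: find it by feel. Clip fully down: the point is at (-50, 50, 19) mm in lid_seat's frame. Lid seated, a push of 5 to 13 N drives the hook over the rim, then it springs in.
- amber_bottle: Brown glass bottle, 60 mm across, 190 mm tall, standing; origin at the middle of its foot. Leave alone.
- steel_cup: Grey steel cup, 74 mm across, 83 mm tall, standing; origin at the middle of its foot. Leave alone.
- drink_can: Orange and white drink can, 67 mm across, 115 mm tall, standing; origin at the middle of its foot. Leave alone.

How it is judged:
By the outcome, as a careful person would: the job done as asked, in the order asked, and still so for the second after the job is handed in, with the robot touching nothing.
It also fails if it takes over 72 s, if anything falls off the work surface, if the arm or the gripper's body presses on something with over 40 N, if the wrist force passes 120 N, or if a joint passes its speed limit or range.

### The arm

A 7-joint arm with a two-finger parallel gripper is mounted at the origin on a cart in front of the work surface, level with it; the furniture and walls round the work are solid. World frame = base frame: x ahead of the robot, y to its left, z up, the work surface at z = 0. Lengths are in m, angles in degrees, forces in N, time in s.
With the tool pointing down it reaches from about 0.425 to 1.025 m from the base axis. Payload 9.4 kg.
Tool frame: the origin (TCP) lies midway between the tips of the shut fingers; the grasp point (between the pads) lies 19 mm behind it; z points along the fingers, y is the line along which they close (so a half turn about z gives the same grasp; the last joint's range is limited). The gripper opens to 93 mm and grips with 3 to 60 N. Pads are 15 mm wide; open, the fingers measure 128 mm over their backs; the gripper's body (75 mm by 188 mm) begins 65 mm behind the grasp point.
Start: joints at [64.475, 34.337, -0.143, 91.639, 0.103, 54.024, -4.572], TCP at [0.261, -0.676, 0.219] pointing down, gripper open.
Joint ranges: [-147.43, 147.43], [-19.82, 112.94], [-74.19, 73.91], [6.32, 146.72], [-59.91, 239.91], [6.04, 106.73], [-150.56, 150.56]. Speed limits (degrees/s): [127.2, 127.2, 172.46, 172.46, 180, 180, 180].

### API

Orientations are given as [roll, pitch, yaw] about the fixed x, y, z axes, in that order (R = Rz(yaw) Ry(pitch) Rx(roll)).
In Python, from plant import read_state, capture, sign_off, search_frame gives the robot as it stands.
- The arm moves only by the tool arm_command, never from a script. Its argument "plan" is one flat list of numbers, 7 for each row, row after row: the shift along the tool's x, y, z in cm, then the turn, a rotation vector about the tool's x, y, z in rad, then the closure in counts, from 0 (fully open) to 255 (shut). A call has 1 to 20 rows; each row is the pose to reach, as a shift and turn from the pose commanded when the call began, along the tool's axes at that moment; what a row does not reach only later rows make up. A row lasts 1/8 s, in which the tool goes at most 62.5 mm and 10.7 degrees, less where a joint would pass 70% of its speed; a pose out of reach is approached as far as the arm can. A call with a gripper value outside its range is refused whole. The fingers move at their own pace and stop on an object; "newtons" is the grip in N (left out, the last holds). Time passes only in rows, so rows that repeat a pose let the fingers close. It gives the time, the measured TCP pose, the force, the opening and the grip force at its end, in the units of the state.
- read_state(): the state, without advancing time (a new reading comes with each control period).
- capture(name): name is "side" or "top"; returns a dict with "color" (400x640x3 uint8, red, green, blue), "depth" (400x640 float32, m along the optical axis (not along the pixel's ray), 0 where there is no reading), "camera_matrix" (3x3 intrinsics, pixels), "D" ([k1, k2, p1, p2, k3] as OpenCV has them; the pictures are not rectified), "camera_from_world" (4x4, takes a point from world to camera coordinates). Camera axes: x right, y down, z forward; pixel columns grow to the right and rows downward; lengths in m; the calibration is good to about 2 mm. A picture is of the moment at which its call begins.
- sign_off(): hands the job in; it is judged then, once.
Trained networks look in the newest picture that a camera, given by its name, has taken for a name from the list of things; names that differ only in an ending like _2 or _b are one class to them, and where a whole thing is asked for, a point or a joint stands for the part that bears it (a point fixed in the world has none). Each returns a list of dicts, best first, with "conf" (0 to 1); they miss things now and then, are a little off and sometimes report something else, mostly with a low value. They report only what shows in the picture. A call takes as long as a camera call.
- search_frame(camera, thing): "extent" ([centre column, centre row, width, height] as shares, 0 to 1, of the picture: columns of its width, rows of its height, round what is visible of it).
The state is a dict: "time": time; "joint_pos": joint angles; "joint_velocities": joint speeds; "tau": joint torques, N m; "tcp_pos": TCP position; "tcp_rot": TCP orientation; "force": force on the tool from outside, world axes, zero at the start; "wrist_torque": the same for the moment, N m; "grip_width": finger opening in m; "grip_force": force on a finger pad.
Only numpy, scipy, OpenCV 4.12 (cv2) and the standard library are available. Lean on these libraries where they do the work, as an engineer would, in place of code of your own. Each camera call takes 0.05 s, during which the arm holds its last target. There are 200 camera calls.

## Working session

There is one attempt and no reset: what is moved stays moved. The work goes in short steps, Python scripts to look and compute and a tool call to move; the robot and the scene stay as the last step left them, time stands still between calls to the robot, and variables do not carry over. Pictures are saved under pics/ and viewed, at most 10 in all, crops included, and the job is handed in when it is done.

Besides the shell and the picture viewer there is one more tool, called after "Emit:" in YAML: its name, and indented under it one key for each argument. arm_command: Moves the arm, as the interface text tells. Its arguments: {"type":"object","properties":{"plan":{"type":"array","items":{"type":"number"}},"newtons":{"type":"number"}},"required":["plan"]}

```bash
mkdir -p pics; cat > h.py <<'E'
import numpy as np, cv2
from plant import read_state, capture, sign_off, search_frame
def cloud(c):
    K=np.array(c["camera_matrix"]);D=np.array(c["D"],float);T=np.array(c["camera_from_world"]);d=c["depth"]
    h,w=d.shape;u,v=np.meshgrid(np.arange(w),np.arange(h))
    p=cv2.undistortPoints(np.stack([u,v],-1).reshape(-1,1,2).astype(float),K,D).reshape(h,w,2)
    P=np.dstack([p*d[...,None],d]);R=T[:3,:3];t=T[:3,3]
    W=(P-t)@R
    W[d==0]=np.nan
    return W
def save(c,n): cv2.imwrite("pics/"+n,c["color"][...,::-1])
E
python3 - <<'E'
from h import *
s=read_state();print({k:np.round(v,3) for k,v in s.items()})
for n in("side","top"):
    c=capture(n);save(c,n+"0.png");np.savez(n+"0.npz",W=cloud(c),col=c["color"])
    T=np.array(c["camera_from_world"]);print(n,-T[:3,:3].T@T[:3,3],T[2,:3])
    for t in("tub_rim","lid_seat","lid_handle","clip_a","ridge_a","amber_bottle","steel_cup","drink_can"):
        for r in search_frame(n,t)[:5]:
            e=np.array(r["extent"])*[640,400,640,400];print(t,round(r["conf"],2),e.round(),cloud(c)[int(e[1]),int(e[0])].round(3))
E
```

```text
{'time': np.float64(0.0), 'joint_pos': array([64.475, 34.385, -0.143, 91.681,  0.103, 54.023, -4.573]), 'joint_velocities': array([-0.021,  0.035,  0.045, -0.011, -0.095,  0.031,  0.028]), 'tau': array([ 1.0000e-03, -7.6507e+01,  1.4980e+00, -2.5235e+01, -5.2000e-02,
        1.7000e-02,  0.0000e+00]), 'tcp_pos': array([ 0.261, -0.676,  0.218]), 'tcp_rot': array([-1.79912e+02,  1.00000e-02,  2.11310e+01]), 'force': array([ 0.792, -0.856, -0.52 ]), 'wrist_torque': array([ 0.006, -0.   , -0.018]), 'grip_force': np.float64(0.0), 'grip_width': np.float64(0.093)}
side [0.6340674  1.07753582 0.74929565] [-0.02426228 -0.84237098 -0.53835163]
tub_rim 0.72 [368. 165.  50.  45.] [ 0.448 -0.238  0.056]
lid_seat 0.79 [388. 258.  77.  56.] [0.435 0.148 0.011]
lid_handle 0.68 [360. 249.  19.  13.] [0.501 0.116 0.014]
lid_handle 0.67 [388. 257.  72.  54.] [0.434 0.14  0.011]
clip_a 0.76 [415. 263.  21.  23.] [0.383 0.19  0.033]
clip_a 0.68 [380. 273.  19.  16.] [0.468 0.228 0.036]
clip_a 0.6 [361. 248.  18.  15.] [0.5   0.136 0.035]
clip_a 0.32 [364. 208.  32.  39.] [0.486 0.018 0.068]
ridge_a 0.8 [
[... 555 characters left out ...]
 14.] [0.42  0.087 0.042]
clip_a 0.76 [259. 241.  10.  17.] [0.462 0.215 0.038]
clip_a 0.61 [273. 273.  17.  16.] [0.379 0.178 0.041]
clip_a 0.54 [295. 230.  15.  20.] [0.492 0.121 0.036]
clip_a 0.53 [306. 260.  13.  18.] [0.414 0.087 0.045]
ridge_a 0.54 [306. 258.  16.  15.] [0.42  0.087 0.042]
ridge_a 0.53 [262. 242.  17.  15.] [0.462 0.21  0.039]
ridge_a 0.52 [295. 229.  12.  19.] [0.497 0.118 0.039]
ridge_a 0.52 [272. 274.  15.  17.] [0.377 0.177 0.042]
amber_bottle 0.88 [351. 175.  29.  41.] [ 0.625 -0.027  0.142]
steel_cup 0.94 [348. 234.  30.  31.] [ 0.484 -0.026  0.   ]
drink_can 0.7 [371. 126.  26.  31.] [ 0.763 -0.085  0.112]
drink_can 0.57 [295. 230.  12.  16.] [0.492 0.121 0.036]
```

```bash
python3 -c "
import cv2,numpy as np
cv2.imwrite('pics/both.png',np.vstack([cv2.resize(cv2.imread('pics/%s0.png'%n),(480,300)) for n in('side','top')]))"
```

```text
(no output)
```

View pics/top0.png

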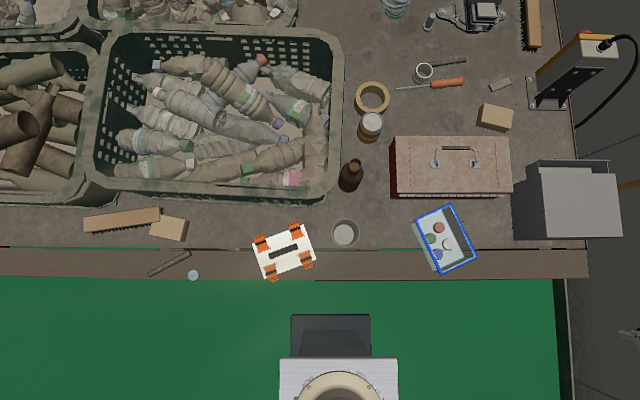

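View pics/side0.png

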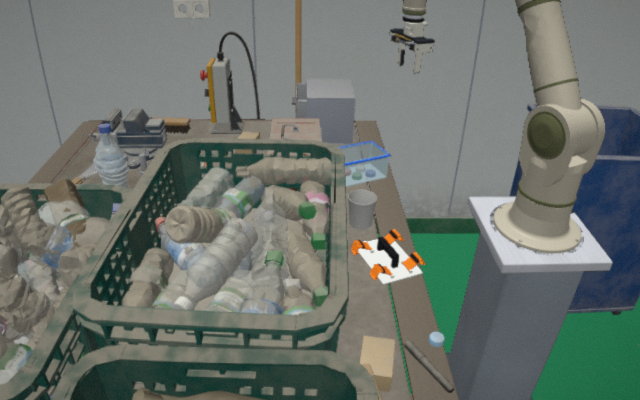

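The top view shows the lid at (284,252) with its handle nearly along the columns, the cup at (346,233) and the tub with its blue rim at (443,238). In the side view, the lid is at (388,258) and the cup stands between lid and tub. Next I fit both poses by silhouette.

```bash
cat > fit.py <<'E'
from h import *
from scipy.optimize import minimize
S=8
def proj(c,P):
    T=np.array(c["camera_from_world"])
    return cv2.projectPoints(P.astype(float),cv2.Rodrigues(T[:3,:3])[0],T[:3,3],np.array(c["camera_matrix"],float),np.array(c["D"],float))[0][:,0]
def box(p,a,b,z0,z1):
    x,y,q=p[:3];R=np.array([[np.cos(q),-np.sin(q)],[np.sin(q),np.cos(q)]])
    xy=np.array([[a,b],[-a,b],[-a,-b],[a,-b]])/2@R.T+[x,y]
    return np.vstack([np.c_[xy,[z]*4] for z in(z0,z1)])
def fill(c,P,r):
    u0,v0,w,h=r;uv=cv2.convexHull(proj(c,P).astype(np.float32))
    m=np.zeros((h*S,w*S),np.float32)
    cv2.fillPoly(m,[np.round(((uv+.5-[u0,v0])*S-.5)).astype(np.int32)],1)
    return cv2.resize(m,(w,h),interpolation=cv2.INTER_AREA)
def ray(c,uv,z):
    T=np.array(c["camera_from_world"]);n=cv2.undistortPoints(np.array(uv,float).reshape(-1,1,2),np.array(c["camera_matrix"],float),np.array(c["D"],float))[:,0]
    d=np.c_[n,np.ones(len(n))]@T[:3,:3];o=-T[:3,:3].T@T[:3,3]
    return o+d*((z-o[2])/d[:,2])[:,None]
def optim(f,p0):
    best=None
    for s in (1,.3):
        sim=np.vstack([p0]+[p0+s*np.array(d) for d in([.006,0,0],[0,.006,0],[0,0,.06])])
        r=minimize(f,p0,method="Nelder-Mead",options=dict(initial_simplex=sim,xatol=1e-5,fatol=1e-3));p0=r.x
    return r.x,r.fun
def tub(c,r):
    u0,v0,w,h=r;hsv=cv2.cvtColor(c["color"],cv2.COLOR_RGB2HSV)[v0:v0+h,u0:u0+w].astype(int)
    m=((abs(hsv[...,0]-110)<14)&(hsv[...,1]>110)&(hsv[...,2]>70)).astype(np.uint8)
    n,l,st,_=cv2.connectedComponentsWithStats(m,connectivity=8);m=(l==1+np.argmax(st[1:,4])).astype(np.uint8)
    v,u=np.nonzero(m);uv=np.c_[u,v];hull=cv2.convexHull(uv.astype(np.int32));M=np.zeros_like(m);cv2.fillPoly(M,[hull],1);M=M.astype(np.float32)
    (x,y),(a,b),ang=cv2.minAreaRect(ray(c,uv+[u0,v0],.08)[:,:2].astype(np.float32))
    q=np.radians(ang)+(0 if a<b else np.pi/2)
    f=lambda p:abs(fill(c,box(p,.113,.163,.075,.080),r)-M).sum()
    return (a,b),*optim(f,np.array([x,y,q]))
def lid(c,r,p0,z=.014):
    u0,v0,w,h=r;hsv=cv2.cvtColor(c["color"],cv2.COLOR_RGB2HSV)[v0:v0+h,u0:u0+w].astype(int)
    W=((hsv[...,1]<50)&(hsv[...,2]>185)).astype(np.float32)
    skip=cv2.dilate(((hsv[...,1]>140)&(hsv[...,2]>90)|(hsv[...,2]<60)).astype(np.uint8),np.ones((3,3)))>0
    if p0 is None:
        v,u=np.nonzero(cv2.morphologyEx(W,cv2.MORPH_OPEN,np.ones((3,3))));(x,y),(a,b),ang=cv2.minAreaRect(ray(c,np.c_[u+u0,v+v0],z)[:,:2].astype(np.float32));print("mar",x,y,a,b,ang)
        p0=np.array([x,y,np.radians(ang)+(0 if a<b else np.pi/2)])
    f=lambda p:(abs(fill(c,box(p,.104,.154,z-.004,z),r)-W)*~skip).sum()
    return optim(f,np.array(p0))
E
python3 - <<'E'
from fit import *
c=capture("top")
print("tub",tub(c,(405,190,80,95)));print("lid",lid(c,(240,210,90,85),None))
c=capture("side")
print("tub",tub(c,(330,130,70,70)));print("lid",lid(c,(340,225,95,70),None))
E
```

```text
tub ((0.16057084500789642, 0.11224626004695892), array([ 0.46849102, -0.27958881,  1.98848012]), np.float64(64.078125))
mar 0.43618398904800415 0.15033498406410217 0.103319451212883 0.15288688242435455 20.997873306274414
lid (array([0.4363265 , 0.15042505, 0.36900916]), np.float64(68.78125))
tub ((0.15647009015083313, 0.11721915751695633), array([ 0.47097071, -0.27886112,  2.01329681]), np.float64(179.4375))
mar 0.43875330686569214 0.15147922933101654 0.10425286740064621 0.15391390025615692 21.094768524169922
lid (array([0.43861715, 0.14777155, 0.36815222]), np.float64(60.0))
```

```bash
cat > mv.py <<'E'
from h import *
from scipy.spatial.transform import Rotation as Ro
def go(*tg):
    "targets (x,y,z,yaw) tool down; shifts from present measured pose, cm & rad in tool axes"
    s=read_state();R=Ro.from_euler("xyz",s["tcp_rot"],degrees=True)
    print("at",s["time"],s["tcp_pos"].round(4),s["tcp_rot"].round(2),s["force"].round(2),round(float(s["grip_width"]),4))
    for x,y,z,q in tg:
        print((R.inv().apply(np.array([x,y,z])-s["tcp_pos"])*100).round(2),(R.inv()*Ro.from_euler("xyz",[180,0,q],degrees=True)).as_rotvec().round(4))
E
python3 - <<'E'
from mv import *
W=np.load("top0.npz")["W"]
for x0 in np.arange(.36,.72,.04):
    print(round(x0,2),[round(float(np.nanmax(W[...,2][(abs(W[...,0]-x0)<.02)&(abs(W[...,1]-y)<.02)],initial=-9)),2) for y in np.arange(-.52,.2,.04)])
go((.45,-.2,.22,21.13),(.4375,.149,.15,111.1),(.4375,.149,.025,111.1))
E
```

```text
0.36 [0.01, 0.01, 0.01, 0.0, 0.0, 0.01, 0.08, 0.08, 0.01, 0.01, 0.01, 0.01, 0.01, 0.01, 0.0, 0.01, 0.01, 0.05]
0.4 [0.01, 0.01, 0.01, 0.01, 0.08, 0.08, 0.08, 0.09, 0.01, 0.01, 0.01, 0.01, 0.01, 0.01, 0.01, 0.05, 0.04, 0.05]
0.44 [0.01, 0.01, 0.01, 0.01, 0.08, 0.08, 0.02, 0.09, 0.01, 0.01, 0.01, 0.01, 0.08, 0.09, 0.01, 0.05, 0.05, 0.05]
0.48 [0.17, 0.17, 0.01, 0.01, 0.08, 0.09, 0.02, 0.09, 0.08, 0.01, 0.01, 0.01, 0.09, 0.09, 0.08, 0.03, 0.04, 0.02]
0.52 [0.18, 0.17, 0.01, 0.01, 0.01, 0.09, 0.09, 0.08, 0.09, 0.01, 0.01, 0.01, 0.09, 0.09, 0.0, 0.02, 0.04, 0.0]
0.56 [0.18, 0.18, 0.01, 0.01, 0.09, 0.09, 0.09, 0.09, 0.09, 0.09, 0.01, 0.01, 0.01, 0.25, 0.25, 0.26, 0.26, 0.26]
0.6 [0.18, 0.17, 0.12, 0.12, 0.12, 0.12, 0.12, 0.12, 0.12, 0.12, 0.01, 0.01, 0.13, 0.25, 0.26, 0.23, 0.17, 0.18]
0.64 [0.17, 0.17, 0.12, 0.12, 0.13, 0.12, 0.12, 0.13, 0.12, 0.12, 0.01, 0.01, 0.19, 0.26, 0.26, 0.23, 0.19, 0.21]
0.68 [0.17, -9.0, 0.12, 0.12, 0.14, 0.15, 0.15, 0.14, 0.12, 0.12, 0.01, 0.01, 0.11, 0.26, 0.26, 0.23, 0.19, 0.21]
at 1.0 [ 0.2614 -0.6763  0.2186] [180.     0.    21.13] [-0.28 -0.5   0.93] 0.0929
[ 34.77 -37.62  -0.14] [0.     0.0001 0.0001]
[ 46.18 -70.63   6.86] [-0.0000e+00  1.0000e-04 -1.5702e+00]
[ 46.19 -70.63  19.36] [-0.0000e+00  1.0000e-04 -1.5702e+00]
```

```bash
python3 - <<'E'
import numpy as np
for n in("top0","side0"):
    W=np.load(n+".npz")["W"].reshape(-1,3);W=W[(W[:,2]>.1)&(W[:,0]>.2)&(W[:,0]<.62)]
    for y in np.arange(-.02,.34,.04):
        m=abs(W[:,1]-y)<.02
        if m.sum()>5: print(n,round(y,2),np.percentile(W[m,0],[0,2,10]).round(3),W[m][np.argmin(W[m,0])].round(3))
E
```

```text
top0 -0.02 [0.606 0.607 0.608] [ 0.606 -0.033  0.107]
top0 0.02 [0.557 0.562 0.571] [0.557 0.038 0.252]
top0 0.06 [0.543 0.546 0.553] [0.543 0.08  0.246]
top0 0.1 [0.543 0.543 0.547] [0.543 0.089 0.246]
top0 0.14 [0.544 0.545 0.548] [0.544 0.122 0.249]
top0 0.18 [0.546 0.547 0.55 ] [0.546 0.17  0.25 ]
top0 0.22 [0.548 0.549 0.553] [0.548 0.203 0.25 ]
top0 0.26 [0.55  0.551 0.553] [0.55  0.244 0.248]
top0 0.3 [0.552 0.553 0.556] [0.552 0.284 0.249]
side0 0.02 [0.559 0.567 0.582] [0.559 0.034 0.248]
side0 0.06 [0.548 0.553 0.566] [0.548 0.076 0.251]
side0 0.1 [0.546 0.55  0.563] [0.546 0.081 0.249]
side0 0.14 [0.549 0.551 0.556] [0.549 0.122 0.248]
side0 0.18 [0.549 0.552 0.558] [0.549 0.161 0.242]
side0 0.22 [0.552 0.554 0.561] [0.552 0.2   0.245]
side0 0.26 [0.555 0.557 0.562] [0.555 0.241 0.248]
side0 0.3 [0.556 0.557 0.56 ] [0.556 0.285 0.243]
```

Emit:
arm_command:
  plan: [34.77,-37.62,0,0,0,0,0,34.77,-37.62,0,0,0,0,0,34.77,-37.62,0,0,0,0,0,34.77,-37.62,0,0,0,0,0,34.77,-37.62,0,0,0,0,0,34.77,-37.62,0,0,0,0,0,34.77,-37.62,0,0,0,0,0,34.77,-37.62,0,0,0,0,0,34.77,-37.62,0,0,0,0,0,45.7,-70.63,6.8,0,0,-1.57,0,45.7,-70.63,6.8,0,0,-1.57,0,45.7,-70.63,6.8,0,0,-1.57,0,45.7,-70.63,6.8,0,0,-1.57,0,45.7,-70.63,6.8,0,0,-1.57,0,45.7,-70.63,6.8,0,0,-1.57,0,45.7,-70.63,6.8,0,0,-1.57,0,45.7,-70.63,6.8,0,0,-1.57,0,45.7,-70.63,6.8,0,0,-1.57,0,45.7,-70.63,6.8,0,0,-1.57,0]

```text
time: 3.38
tcp_pos: [0.4335, 0.1463, 0.1506]
tcp_rot: [180.0, 0.0, 111.0]
force: [0.8, -0.2, -0.5]
grip_width: 0.0931
grip_force: 0.0
```

```bash
python3 - <<'E'
from mv import *
go((.433,.147,.025,111.1))
E
```

```text
at 3.375 [0.4335 0.1463 0.1506] [1.8000e+02 1.0000e-02 1.1096e+02] [ 0.8  -0.2  -0.53] 0.0931
[ 0.08 -0.03 12.56] [ 0.      0.0002 -0.0025]
```

Emit:
arm_command:
  plan: [0.1,0,4,0,0,0,0,0.1,0,8,0,0,0,0,0.1,0,11,0,0,0,0,0.1,0,12.5,0,0,0,0,0.1,0,12.5,0,0,0,0,0.1,0,12.5,0,0,0,255,0.1,0,12.5,0,0,0,255,0.1,0,12.5,0,0,0,255,0.1,0,12.5,0,0,0,255,0.1,0,12.5,0,0,0,255,0.1,0,12.5,0,0,0,255,0.1,0,12.5,0,0,0,255,0.1,0,12.5,0,0,0,255,0.1,0,12.5,0,0,0,255]
  newtons: 35

```text
time: 5.12
tcp_pos: [0.4329, 0.1485, 0.0256]
tcp_rot: [180.0, -0.0, 111.1]
force: [1.0, 0.8, -0.7]
grip_width: 0.0157
grip_force: 35.0
```

Emit:
arm_command:
  plan: [0,0,-2,0,0,0,255,0,0,-6,0,0,0,255,0,0,-10,0,0,0,255,0,0,-13.5,0,0,0,255,-2,-0.6,-14.5,0,0,0.07,255,-5.2,-1.5,-14.5,0,0,0.19,255,-8.8,-2.6,-14.5,0,0,0.32,255,-12.4,-3.6,-14.5,0,0,0.45,255,-16,-4.6,-14.5,0,0,0.58,255,-19.6,-5.7,-14.5,0,0,0.71,255,-23.2,-6.7,-14.5,0,0,0.84,255,-26.8,-7.8,-14.5,0,0,0.97,255,-30.4,-8.8,-14.5,0,0,1.1,255,-34,-9.9,-14.5,0,0,1.23,255,-37.6,-10.9,-14.5,0,0,1.36,255,-40,-11.6,-14.5,0,0,1.47,255,-41.2,-11.9,-14.5,0,0,1.515,255,-41.2,-11.9,-14.5,0,0,1.515,255,-41.2,-11.9,-14.5,0,0,1.515,255]

```text
time: 7.5
tcp_pos: [0.4696, -0.2775, 0.1704]
tcp_rot: [-179.9, 0.0, 24.4]
force: [-0.7, -0.1, -5.4]
grip_width: 0.016
grip_force: 35.0
```

```bash
python3 - <<'E'
from mv import *
go()
c=capture("side");save(c,"side1.png");d=capture("top");save(d,"top1.png")
import pickle;pickle.dump((c,d),open("c1.pkl","wb"))
a=cv2.resize(c["color"][90:240,290:450],None,fx=3.5,fy=3.5,interpolation=cv2.INTER_CUBIC)
cv2.imwrite("pics/s1.png",a[...,::-1])
E
```

```text
at 7.5 [ 0.4696 -0.2775  0.1704] [-1.7993e+02  2.0000e-02  2.4450e+01] [-0.68 -0.08 -5.4 ] 0.016
```

View pics/s1.png

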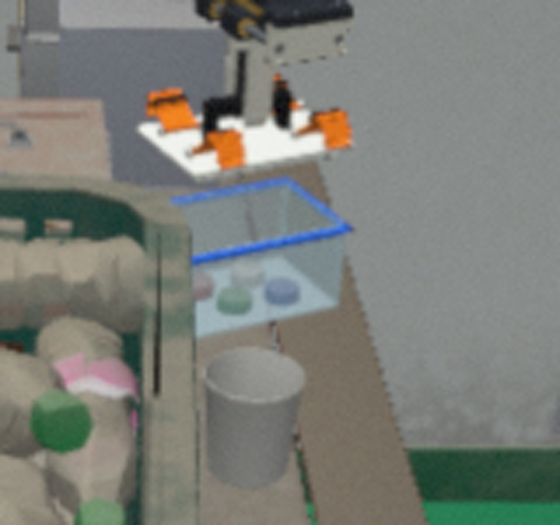

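View pics/top1.png

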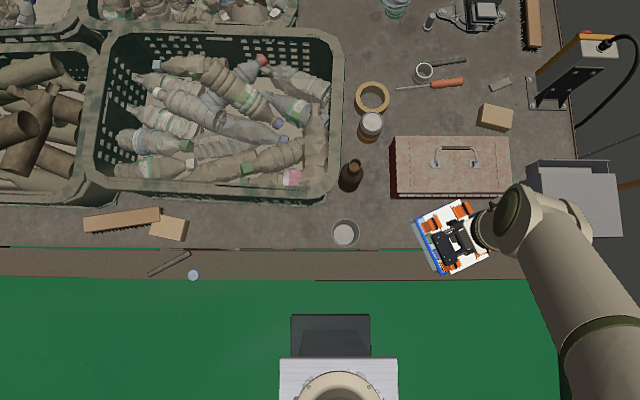

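The side crop shows the lid hanging level above the tub, whose left corner is hidden by the crate. In the top view, the lid at (450,235) covers the tub. Next comes a finer relative fit, using the rim ring and the held lid.

```bash
cat > rel.py <<'E'
from fit import *
def ringfit(c,r,p0,mask=None,inner=(.094,.144)):
    u0,v0,w,h=r;I=c["color"][v0:v0+h,u0:u0+w].astype(float)
    M=np.clip((I[...,2]-I[...,0]-30)/120,0,1);ok=np.ones((h,w)) if mask is None else mask[v0:v0+h,u0:u0+w]
    def f(p):
        o=np.maximum(fill(c,box(p,.113,.163,.0749,.075),r),fill(c,box(p,.113,.163,.0799,.08),r))
        i=np.minimum(fill(c,box(p,*inner,.0799,.08),r),fill(c,box(p,*inner,.0749,.075),r))
        return (abs(o-i-M)*ok).sum()
    return optim(f,np.array(p0))
def lidfit(c,r,p0,z,fixed=True):
    u0,v0,w,h=r;hsv=cv2.cvtColor(c["color"],cv2.COLOR_RGB2HSV)[v0:v0+h,u0:u0+w].astype(int)
    W=np.clip((hsv[...,2]-150)/60.,0,1)*(hsv[...,1]<50)
    skip=cv2.dilate(((hsv[...,1]>140)&(hsv[...,2]>90)&(hsv[...,0]<30)|(hsv[...,2]<70)).astype(np.uint8),np.ones((3,3)))>0
    f=lambda p:(abs(fill(c,box([p[0],p[1],p[2] if not fixed else p0[2]],.104,.154,z-.004,z),r)-W)*~skip).sum()
    return optim(f,np.array(p0))
E
python3 - <<'E'
from rel import *
import pickle
s,t=pickle.load(open("c1.pkl","rb"))
t0=dict(t);t0["color"]=np.load("top0.npz")["col"];s0=dict(s);s0["color"]=np.load("side0.npz")["col"]
m=np.ones((400,640));m[140:,:347]=0
ax=np.radians(24.45-90)
L=[];
for n,c0,c,rt,rl,mk in(("top",t0,t,(405,190,80,95),(405,190,90,95),None),("side",s0,s,(335,135,70,50),(320,110,80,40),m)):
    for inn in((.094,.144),(.1,.15)):
        print(n,"tub",ringfit(c0,rt,[.469,-.279,np.radians(114.3)],mk,inn))
    print(n,"lid",lidfit(c,rl,[.4696,-.2775,ax],.1588),lidfit(c,rl,[.4696,-.2775,ax],.1588,False))
E
```

```text
top tub (array([ 0.470254  , -0.28050466,  1.97877136]), np.float64(329.2114583333333))
top tub (array([ 0.46892384, -0.28099142,  1.98853743]), np.float64(208.02604166666666))
top lid (array([ 0.46979138, -0.27778363, -1.12526876]), np.float64(139.48125000000002)) (array([ 0.47002233, -0.278118  , -1.13572304]), np.float64(138.86458333333334))
side tub (array([ 0.47591906, -0.27924437,  1.97986241]), np.float64(124.89583333333334))
side tub (array([ 0.47627843, -0.28005836,  1.97995369]), np.float64(87.80104166666666))
side lid (array([ 0.47133702, -0.27842967, -1.1373004 ]), np.float64(76.465625)) (array([ 0.47188219, -0.27891613, -1.13767876]), np.float64(75.52395833333334))
```

```bash
python3 - <<'E'
from rel import *
import pickle
s,t=pickle.load(open("c1.pkl","rb"))
t0=dict(t);t0["color"]=np.load("top0.npz")["col"];s0=dict(s);s0["color"]=np.load("side0.npz")["col"]
m=np.ones((400,640));m[140:,:347]=0
for inn in((.103,.153),(.106,.156)):
    print(ringfit(t0,(405,190,80,95),[.469,-.280,1.98],None,inn),ringfit(s0,(335,135,70,50),[.472,-.28,1.98],m,inn))
def ov(c,r,p,k=7):
    u,v,w,h=r;I=cv2.resize(c["color"][v:v+h,u:u+w],None,fx=k,fy=k,interpolation=cv2.INTER_NEAREST)
    for d in((.113,.163),(.1,.15)):
        q=proj(c,box(p,*d,.075,.08)); 
        for z,col in((q[:4],(255,0,0)),(q[4:],(255,255,0))):
            cv2.polylines(I,[np.round((z+.5-[u,v])*k).astype(np.int32)],True,col,1)
    return I
a=ov(t0,(410,198,72,82),(.4687,-.2803,1.985));b=ov(s0,(335,135,60,40),(.4687,-.2803,1.985),5)
cv2.imwrite("pics/ov.png",np.hstack([a,np.vstack([b,np.zeros((a.shape[0]-b.shape[0],b.shape[1],3),np.uint8)])])[...,::-1])
E
```

```text
(array([ 0.47032365, -0.28038069,  1.98894383]), np.float64(293.23541666666665)) (array([ 0.47586721, -0.28115568,  1.97731885]), np.float64(77.70416666666667))
(array([ 0.47141545, -0.27963839,  1.9863434 ]), np.float64(379.0020833333333)) (array([ 0.47670218, -0.28133613,  1.96920771]), np.float64(76.71770833333332))
```

View pics/ov.png

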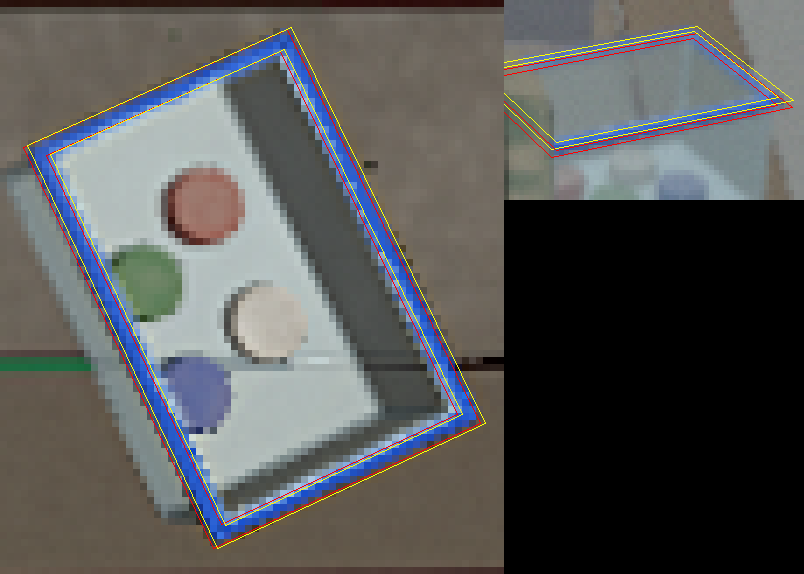

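In the overlay, the rim model lies on the blue ring in the top view, and the side view agrees to about 1 px. I'll correct by about 3 mm and go down to just above the rim.

Emit:
arm_command:
  plan: [-0.2,0.18,2,0,0,0.0105,255,-0.2,0.18,4,0,0,0.0105,255,-0.2,0.18,5.4,0,0,0.0105,255,-0.2,0.18,6,0,0,0.0105,255,-0.2,0.18,6,0,0,0.0105,255,-0.2,0.18,6,0,0,0.0105,255]

```text
time: 8.35
tcp_pos: [0.4691, -0.2815, 0.1111]
tcp_rot: [180.0, -0.0, 23.7]
force: [-0.3, -1.3, -5.0]
grip_width: 0.0153
grip_force: 35.0
```

```bash
python3 - <<'E'
from mv import *
s=read_state();print(s["tcp_pos"].round(4),s["tcp_rot"].round(2),s["force"].round(2),s["wrist_torque"].round(3))
c=capture("side")
a=cv2.resize(c["color"][110:190,310:430],None,fx=6,fy=6,interpolation=cv2.INTER_CUBIC)
cv2.imwrite("pics/s2.png",a[...,::-1])
E
```

```text
[ 0.4691 -0.2815  0.1111] [ 1.7996e+02 -3.0000e-02  2.3690e+01] [-0.34 -1.28 -5.  ] [-0.013 -0.062 -0.015]
```

View pics/s2.png

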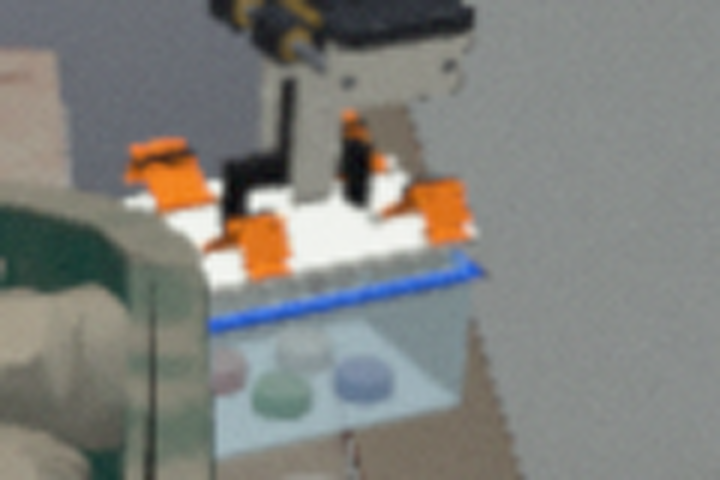

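The lid now hangs about 6 mm over the rim at (340,290) in the crop, level and roughly aligned. I'll check the noise in the TCP reading before descending.

```bash
python3 - <<'E'
from mv import *
P=[];F=[]
for i in range(6):
    capture("top");s=read_state();P.append(np.r_[s["tcp_pos"]*1e3,s["tcp_rot"][2],s["joint_pos"]]);F.append(s["force"])
P=np.array(P);print(P[:,:4].round(2));print(P.std(0).round(3));print(np.mean(F,0).round(2),np.std(F,0).round(2))
E
```

```text
[[ 469.04 -281.63  111.17   23.68]
 [ 468.96 -281.64  111.1    23.67]
 [ 468.92 -281.59  111.05   23.68]
 [ 468.88 -281.58  110.95   23.68]
 [ 468.83 -281.55  110.88   23.68]
 [ 468.8  -281.53  110.8    23.68]]
[0.083 0.04  0.128 0.002 0.002 0.011 0.002 0.007 0.001 0.004 0.001]
[-0.01 -0.14 -5.37] [0.29 0.5  0.48]
```

Emit:
arm_command:
  plan: [0.03,-0.15,0.1,0,0,-0.003,255,0.03,-0.15,0.3,0,0,-0.003,255,0.03,-0.15,0.4,0,0,-0.003,255,0.03,-0.15,0.5,0,0,-0.003,255,0.03,-0.15,0.6,0,0,-0.003,255,0.03,-0.15,0.7,0,0,-0.003,255,0.03,-0.15,0.7,0,0,-0.003,255]

```text
time: 9.57
tcp_pos: [0.4684, -0.28, 0.1035]
tcp_rot: [-180.0, 0.0, 23.8]
force: [0.7, 0.3, -5.0]
grip_width: 0.0154
grip_force: 35.0
```

Emit:
arm_command:
  plan: [0,0,0.1,0,0,0,255,0,0,0.2,0,0,0,255,0,0,0.25,0,0,0,255,0,0,0.3,0,0,0,255,0,0,0.3,0,0,0,255]

```text
time: 10.2
tcp_pos: [0.4684, -0.28, 0.1006]
tcp_rot: [-180.0, 0.0, 23.9]
force: [0.8, 0.4, -5.7]
grip_width: 0.0159
grip_force: 35.0
```

No contact force, so the lip is inside the mouth. I'll continue to the seat.

Emit:
arm_command:
  plan: [0,0,0.1,0,0,0,255,0,0,0.2,0,0,0,255,0,0,0.3,0,0,0,255,0,0,0.4,0,0,0,255,0,0,0.45,0,0,0,255,0,0,0.45,0,0,0,255]

```text
time: 10.95
tcp_pos: [0.4684, -0.2799, 0.0961]
tcp_rot: [-180.0, 0.0, 23.9]
force: [0.5, -0.2, -5.9]
grip_width: 0.0161
grip_force: 35.0
```

Emit:
arm_command:
  plan: [0,0,0.04,0,0,0,255,0,0,0.07,0,0,0,255,0,0,0.1,0,0,0,255,0,0,0.1,0,0,0,255]

```text
time: 11.45
tcp_pos: [0.4685, -0.28, 0.0956]
tcp_rot: [180.0, -0.0, 23.9]
force: [-1.9, 1.9, 6.2]
grip_width: 0.0156
grip_force: 35.0
```

Seated: the weight is off at the expected height. Release and rise.

Emit:
arm_command:
  plan: [0,0,0,0,0,0,150,0,0,0,0,0,0,120,0,0,0,0,0,0,120,0,0,0,0,0,0,120,0,0,-2,0,0,0,120,0,0,-6,0,0,0,120,0,0,-9,0,0,0,255,0,0,-9,0,0,0,255,0,0,-9,0,0,0,255,0,0,-9,0,0,0,255]

```text
time: 12.7
tcp_pos: [0.4678, -0.2796, 0.184]
tcp_rot: [-179.9, 0.1, 23.9]
force: [-0.6, 0.2, -0.1]
grip_width: 0.0139
grip_force: 0.0
```

```bash
python3 - <<'E'
from rel import *
from mv import go
go()
c=capture("side");W=cloud(c)
a=cv2.resize(c["color"][100:190,310:430],None,fx=6,fy=6,interpolation=cv2.INTER_CUBIC)
cv2.imwrite("pics/s3.png",a[...,::-1])
for z in(.084,):print(lidfit(c,(325,130,70,50),[.4685,-.28,np.radians(-66.1)],z))
for n in("side",):
    for t in("ridge_a","lid_seat"):
        for r in search_frame(n,t)[:5]:
            e=np.array(r["extent"])*[640,400,640,400];print(t,round(r["conf"],2),e.round(),W[int(e[1]),int(e[0])].round(3))
E
```

```text
at 12.7 [ 0.4678 -0.2796  0.184 ] [-1.7991e+02  8.0000e-02  2.3860e+01] [-0.59  0.16 -0.07] 0.0139
(array([ 0.46055833, -0.28775774, -1.07699765]), np.float64(250.35520833333334))
ridge_a 0.49 [367. 137.   4.   6.] [ 0.443 -0.346  0.101]
ridge_a 0.49 [352. 154.  15.  12.] [ 0.498 -0.21   0.106]
ridge_a 0.4 [339. 142.  12.  13.] [ 0.53  -0.298  0.102]
lid_seat 0.72 [362. 150.  62.  33.] [ 0.461 -0.278  0.086]
```

View pics/s3.png

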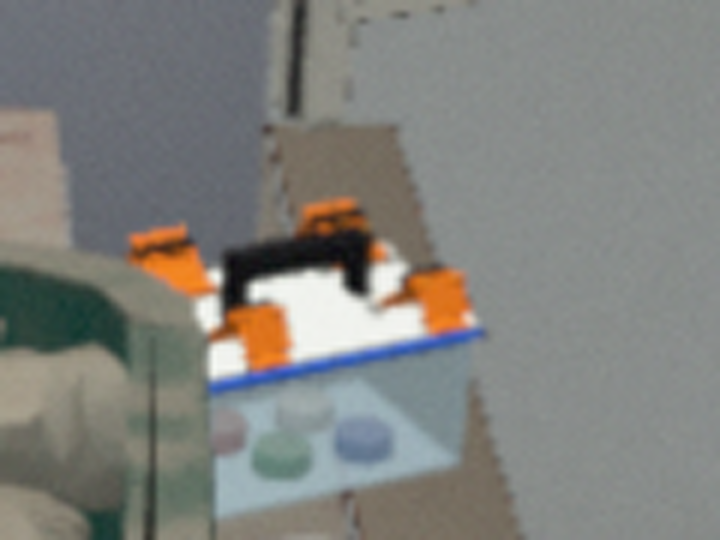

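The lid is flush in the blue rim with all four clips raised; the ridges show black on top. I'll start with the corner at +tool-x +tool-y.

Emit:
arm_command:
  plan: [2.5,2.4,0,0,0,0,255,5,4.8,1,0,0,0,255,5,4.8,3,0,0,0,255,5,4.8,5,0,0,0,255,5,4.8,6,0,0,0,255,5,4.8,6.3,0,0,0,255,5,4.8,6.5,0,0,0,255,5,4.8,6.5,0,0,0,255]

```text
time: 13.85
tcp_pos: [0.5337, -0.3038, 0.1206]
tcp_rot: [180.0, -0.0, 23.8]
force: [0.0, 0.1, 0.2]
grip_width: 0.0003
grip_force: 0.0
```

Emit:
arm_command:
  plan: [0,0,0.2,0,0,0,255,0,0,0.4,0,0,0,255,0,0,0.6,0,0,0,255,0,0,0.8,0,0,0,255,0,0,1.0,0,0,0,255,0,0,1.2,0,0,0,255,0,0,1.4,0,0,0,255,0,0,1.5,0,0,0,255,0,0,1.6,0,0,0,255,0,0,1.6,0,0,0,255]

```text
time: 15.1
tcp_pos: [0.5335, -0.3036, 0.104]
tcp_rot: [-180.0, 0.0, 23.9]
force: [-0.1, -0.4, 0.8]
grip_width: 0.0006
grip_force: 0.2
```

Emit:
arm_command:
  plan: [0,0,0.1,0,0,0,255,0,0,0.2,0,0,0,255,0,0,0.3,0,0,0,255,0,0,0.4,0,0,0,255,0,0,0.4,0,0,0,255]

```text
time: 15.72
tcp_pos: [0.5341, -0.3048, 0.101]
tcp_rot: [179.9, -0.0, 23.8]
force: [-0.5, -2.3, 8.3]
grip_width: 0.0007
grip_force: 3.9
```

Emit:
arm_command:
  plan: [0,0,0.05,0,0,0,255,0,0,0.1,0,0,0,255,0,0,0.15,0,0,0,255,0,0,0.15,0,0,0,255]

```text
time: 16.23
tcp_pos: [0.5338, -0.3039, 0.0989]
tcp_rot: [180.0, -0.0, 23.8]
force: [0.1, -0.3, 1.7]
grip_width: 0.0004
grip_force: 0.7
```

Emit:
arm_command:
  plan: [0,0,0.05,0,0,0,255,0,0,0.1,0,0,0,255,0,0,0.1,0,0,0,255]

```text
time: 16.6
tcp_pos: [0.5333, -0.3034, 0.0973]
tcp_rot: [-180.0, 0.0, 23.9]
force: [0.6, -0.2, 0.3]
grip_width: 0.0003
grip_force: 0.0
```

Emit:
arm_command:
  plan: [0,0,0.05,0,0,0,255,0,0,0.1,0,0,0,255,0,0,0.1,0,0,0,255]

```text
time: 16.98
tcp_pos: [0.5335, -0.3036, 0.0966]
tcp_rot: [-180.0, 0.0, 23.9]
force: [-0.1, -0.6, 1.4]
grip_width: 0.0004
grip_force: 0.4
```

Emit:
arm_command:
  plan: [0,0,0.05,0,0,0,255,0,0,0.1,0,0,0,255,0,0,0.1,0,0,0,255]

```text
time: 17.35
tcp_pos: [0.5336, -0.3037, 0.0962]
tcp_rot: [180.0, -0.0, 23.9]
force: [-2.3, 0.7, 7.6]
grip_width: 0.0007
grip_force: 3.8
```

Emit:
arm_command:
  plan: [0,0,0.05,0,0,0,255,0,0,0.05,0,0,0,255,0,0,0.08,0,0,0,255,0,0,0.08,0,0,0,255]

```text
time: 17.85
tcp_pos: [0.5337, -0.3037, 0.0959]
tcp_rot: [180.0, -0.0, 23.8]
force: [-2.8, 2.1, 13.1]
grip_width: 0.0007
grip_force: 6.5
```

Emit:
arm_command:
  plan: [0,0,0.05,0,0,0,255,0,0,0.07,0,0,0,255,0,0,0.07,0,0,0,255]

```text
time: 18.23
tcp_pos: [0.5338, -0.3038, 0.0957]
tcp_rot: [179.9, -0.0, 23.8]
force: [-3.8, 1.9, 17.2]
grip_width: 0.0001
grip_force: 8.9
```

Clip 1 snapped and is on its stop. Next is the diagonal corner.

Emit:
arm_command:
  plan: [0,0,-2,0,0,0,255,0,0,-4.5,0,0,0,255,-4,-4,-5,0,0,0,255,-8,-8,-5,0,0,0,255,-10,-9.6,-4.5,0,0,0,255,-10,-9.6,-3.5,0,0,0,255,-10,-9.6,-2.6,0,0,0,255,-10,-9.6,-2.4,0,0,0,255,-10,-9.6,-2.2,0,0,0,255,-10,-9.6,-2,0,0,0,255,-10,-9.6,-1.8,0,0,0,255,-10,-9.6,-1.6,0,0,0,255,-10,-9.6,-1.4,0,0,0,255,-10,-9.6,-1.2,0,0,0,255,-10,-9.6,-1,0,0,0,255,-10,-9.6,-0.9,0,0,0,255,-10,-9.6,-0.8,0,0,0,255,-10,-9.6,-0.7,0,0,0,255,-10,-9.6,-0.65,0,0,0,255]

```text
time: 20.6
tcp_pos: [0.4033, -0.2563, 0.1005]
tcp_rot: [180.0, 0.0, 23.9]
force: [0.3, -0.6, 0.7]
grip_width: 0.0005
grip_force: 0.0
```

Emit:
arm_command:
  plan: [0,0,0.05,0,0,0,255,0,0,0.1,0,0,0,255,0,0,0.1,0,0,0,255]

```text
time: 20.98
tcp_pos: [0.4032, -0.2563, 0.0995]
tcp_rot: [-180.0, 0.0, 23.9]
force: [0.9, -0.5, -0.5]
grip_width: 0.0009
grip_force: 0.0
```

Emit:
arm_command:
  plan: [0,0,0.05,0,0,0,255,0,0,0.1,0,0,0,255,0,0,0.1,0,0,0,255]

```text
time: 21.35
tcp_pos: [0.4032, -0.2563, 0.0987]
tcp_rot: [-180.0, 0.0, 23.9]
force: [0.1, 0.4, 1.9]
grip_width: 0.0006
grip_force: 1.1
```

Emit:
arm_command:
  plan: [0,0,0.05,0,0,0,255,0,0,0.1,0,0,0,255,0,0,0.1,0,0,0,255]

```text
time: 21.72
tcp_pos: [0.4033, -0.2562, 0.0982]
tcp_rot: [180.0, -0.0, 23.9]
force: [-2.0, 2.2, 12.8]
grip_width: 0.0004
grip_force: 6.0
```

Emit:
arm_command:
  plan: [0,0,0.03,0,0,0,255,0,0,0.06,0,0,0,255,0,0,0.06,0,0,0,255]

```text
time: 22.1
tcp_pos: [0.4033, -0.2561, 0.0979]
tcp_rot: [180.0, -0.0, 23.9]
force: [-2.6, 2.7, 18.6]
grip_width: 0.0006
grip_force: 9.0
```

Emit:
arm_command:
  plan: [0,0,-2,0,0,0,255,0,0,-4,0,0,0,255,0,4,-4.5,0,0,0,255,0,8,-4.5,0,0,0,255,0,9.6,-4,0,0,0,255,0,9.6,-3,0,0,0,255,0,9.6,-2.3,0,0,0,255,0,9.6,-2.1,0,0,0,255,0,9.6,-1.9,0,0,0,255,0,9.6,-1.7,0,0,0,255,0,9.6,-1.5,0,0,0,255,0,9.6,-1.3,0,0,0,255,0,9.6,-1.1,0,0,0,255,0,9.6,-0.9,0,0,0,255,0,9.6,-0.7,0,0,0,255,0,9.6,-0.6,0,0,0,255,0,9.6,-0.5,0,0,0,255,0,9.6,-0.4,0,0,0,255,0,9.6,-0.35,0,0,0,255]

```text
time: 24.48
tcp_pos: [0.4428, -0.3452, 0.1015]
tcp_rot: [179.9, -0.1, 23.8]
force: [-1.3, -2.1, 12.5]
grip_width: 0.0008
grip_force: 6.1
```

Emit:
arm_command:
  plan: [0,0,0.05,0,0,0,255,0,0,0.1,0,0,0,255,0,0,0.1,0,0,0,255]

```text
time: 24.85
tcp_pos: [0.4431, -0.3455, 0.1006]
tcp_rot: [179.8, -0.1, 23.8]
force: [-0.3, -3.2, 9.4]
grip_width: 0.0005
grip_force: 4.9
```

Emit:
arm_command:
  plan: [0,0,0.05,0,0,0,255,0,0,0.1,0,0,0,255,0,0,0.1,0,0,0,255]

```text
time: 25.22
tcp_pos: [0.4421, -0.3441, 0.0986]
tcp_rot: [180.0, -0.0, 23.9]
force: [0.6, -0.0, 0.6]
grip_width: 0.0008
grip_force: 0.1
```

Snapped. I'll go on to its stop.

Emit:
arm_command:
  plan: [0,0,0.05,0,0,0,255,0,0,0.1,0,0,0,255,0,0,0.1,0,0,0,255]

```text
time: 25.6
tcp_pos: [0.4419, -0.3439, 0.0973]
tcp_rot: [-180.0, 0.0, 23.9]
force: [0.5, 0.3, -0.2]
grip_width: 0.0005
grip_force: 0.0
```

Emit:
arm_command:
  plan: [0,0,0.05,0,0,0,255,0,0,0.08,0,0,0,255,0,0,0.08,0,0,0,255]

```text
time: 25.98
tcp_pos: [0.4421, -0.3441, 0.0967]
tcp_rot: [-180.0, 0.0, 23.9]
force: [-0.6, 0.4, 0.8]
grip_width: 0.0005
grip_force: 0.4
```

Emit:
arm_command:
  plan: [0,0,0.05,0,0,0,255,0,0,0.1,0,0,0,255,0,0,0.1,0,0,0,255]

```text
time: 26.35
tcp_pos: [0.4422, -0.3442, 0.0963]
tcp_rot: [180.0, -0.0, 23.9]
force: [-0.6, 1.0, 7.9]
grip_width: 0.0003
grip_force: 4.1
```

Emit:
arm_command:
  plan: [0,0,0.05,0,0,0,255,0,0,0.1,0,0,0,255,0,0,0.1,0,0,0,255]

```text
time: 26.72
tcp_pos: [0.4423, -0.3442, 0.0959]
tcp_rot: [179.9, -0.0, 23.8]
force: [-2.2, 2.4, 15.9]
grip_width: 0.0007
grip_force: 7.9
```

Emit:
arm_command:
  plan: [0,0,0.03,0,0,0,255,0,0,0.03,0,0,0,255,0,0,-2,0,0,0,255,0,0,-4.5,0,0,0,255,4,-4,-5,0,0,0,255,8,-8,-5,0,0,0,255,10,-9.6,-4.5,0,0,0,255,10,-9.6,-3.2,0,0,0,255,10,-9.6,-2.5,0,0,0,255,10,-9.6,-2.3,0,0,0,255,10,-9.6,-2.1,0,0,0,255,10,-9.6,-1.9,0,0,0,255,10,-9.6,-1.7,0,0,0,255,10,-9.6,-1.5,0,0,0,255,10,-9.6,-1.3,0,0,0,255,10,-9.6,-1.1,0,0,0,255,10,-9.6,-0.95,0,0,0,255,10,-9.6,-0.85,0,0,0,255,10,-9.6,-0.75,0,0,0,255,10,-9.6,-0.65,0,0,0,255]

```text
time: 29.22
tcp_pos: [0.495, -0.2156, 0.1019]
tcp_rot: [180.0, -0.0, 23.9]
force: [-2.3, 2.5, 9.5]
grip_width: 0.0005
grip_force: 5.3
```

Emit:
arm_command:
  plan: [0,0,0.05,0,0,0,255,0,0,0.1,0,0,0,255,0,0,0.1,0,0,0,255]

```text
time: 29.6
tcp_pos: [0.4946, -0.2159, 0.0999]
tcp_rot: [-180.0, 0.0, 23.8]
force: [-0.5, -0.0, 0.5]
grip_width: 0.0001
grip_force: 0.0
```

Emit:
arm_command:
  plan: [0,0,0.05,0,0,0,255,0,0,0.1,0,0,0,255,0,0,0.1,0,0,0,255]

```text
time: 29.98
tcp_pos: [0.4947, -0.2158, 0.0991]
tcp_rot: [-180.0, 0.0, 23.9]
force: [-0.3, 0.0, 0.2]
grip_width: 0.0003
grip_force: 0.0
```

Emit:
arm_command:
  plan: [0,0,0.05,0,0,0,255,0,0,0.1,0,0,0,255,0,0,0.1,0,0,0,255]

```text
time: 30.35
tcp_pos: [0.4948, -0.2158, 0.0984]
tcp_rot: [180.0, -0.0, 23.9]
force: [-0.8, 0.3, 4.0]
grip_width: 0.0003
grip_force: 2.1
```

Emit:
arm_command:
  plan: [0,0,0.05,0,0,0,255,0,0,0.1,0,0,0,255,0,0,0.1,0,0,0,255]

```text
time: 30.72
tcp_pos: [0.4948, -0.2157, 0.098]
tcp_rot: [180.0, -0.0, 23.9]
force: [-2.2, 1.2, 12.8]
grip_width: 0.0007
grip_force: 6.5
```

Emit:
arm_command:
  plan: [0,0,0.03,0,0,0,255,0,0,0.06,0,0,0,255,0,0,0.06,0,0,0,255,0,0,-2,0,0,0,255,0,0,-7,0,0,0,255,0,0,-12,0,0,0,255,0,0,-15,0,0,0,255,0,0,-15,0,0,0,255]

```text
time: 31.72
tcp_pos: [0.4958, -0.2163, 0.2493]
tcp_rot: [179.8, -0.2, 23.8]
force: [0.4, -0.2, -0.6]
grip_width: 0.0007
grip_force: 0.0
```

```bash
python3 - <<'E'
from mv import *
go()
c=capture("side");d=capture("top")
a=cv2.resize(c["color"][120:200,320:420],None,fx=7,fy=7,interpolation=cv2.INTER_CUBIC)
cv2.imwrite("pics/s4.png",a[...,::-1])
ex=np.array([.405,-.914]);ey=np.array([.914,.405])
for n,q in(("side",c),("top",d)):
    W=cloud(q);I=cv2.cvtColor(q["color"],cv2.COLOR_RGB2HSV).astype(int)
    for i,j in((1,1),(-1,-1),(1,-1),(-1,1)):
        L=np.dstack([(W[...,:2]-[.4685,-.28])@ex,(W[...,:2]-[.4685,-.28])@ey]);m=(abs(L[...,0]-i*.048)<.02)&(abs(L[...,1]-j*.05)<.02)&(W[...,2]<.15)
        print(n,i,j,m.sum(),np.nanmax(np.where(m,W[...,2],0)).round(4))
    for t in("amber_bottle","steel_cup","drink_can"):
        for r in search_frame(n,t)[:1]: print(t,round(r["conf"],2),(np.array(r["extent"])*[640,400,640,400]).round())
E
```

```text
at 31.725 [ 0.4958 -0.2163  0.2493] [179.82  -0.18  23.84] [ 0.43 -0.21 -0.61] 0.0007
side 1 1 37 0.0968
side -1 -1 385 0.0994
side 1 -1 6 0.0939
side -1 1 409 0.0998
steel_cup 0.81 [364. 210.  33.  39.]
drink_can 0.73 [382. 155.  17.  14.]
top 1 1 0 0.0
top -1 -1 360 0.1015
top 1 -1 186 0.1009
top -1 1 99 0.0984
amber_bottle 0.71 [350. 175.  29.  39.]
steel_cup 0.72 [345. 233.  30.  30.]
drink_can 0.97 [368. 126.  28.  34.]
```

View pics/s4.png

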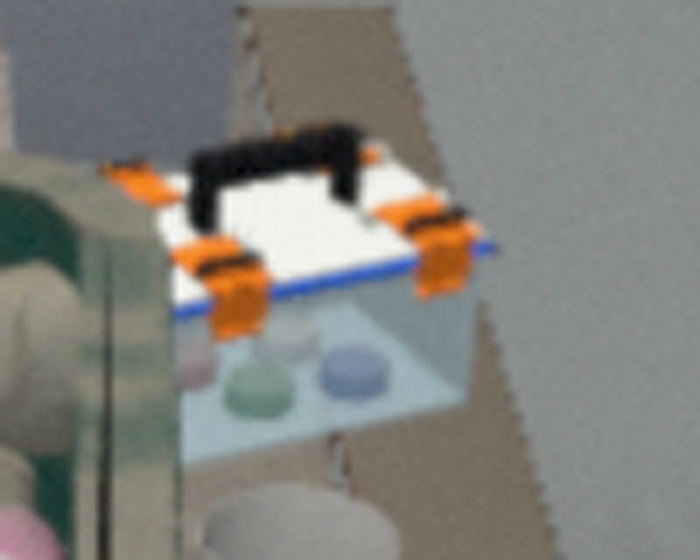

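The picture shows the lid flush, with the two near clips at (235,285) and (430,245) hooked over the rim and the far two flat. The bottle, cup and can are where they were.

```bash
python3 -c "
from plant import sign_off
print(sign_off())"
```

```text
the job is handed in; nothing more can be done
None
```

The lid is seated fully on the tub and all four clips are snapped down to their stops. I pressed them in diagonal pairs, reading at most about 19 N, left the bottle, cup and can in place, and handed the job in at about 32 s.

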